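# Clip the visitor badge onto the sign-in board

## Robot

A 6-joint arm with a two-finger parallel gripper is mounted at the origin on the work surface. World frame = base frame: x ahead of the robot, y to its left, z up, the work surface at z = 0. Lengths are in m, angles in degrees, forces in N, time in s.
With the tool pointing down it reaches from about 0.25 to 0.725 m from the base axis. Payload 9.7 kg.
Tool frame: the origin (TCP) lies between the finger pads; the fingertips stand 11 mm ahead of it and the grasp point (between the pads) lies 8 mm behind it; z points along the fingers, y is the line along which they close (so a half turn about z gives the same grasp; the last joint's range is limited). The gripper opens to 85 mm and grips with 20 to 120 N. Pads are 22 mm wide; open, the fingers measure 114 mm over their backs; the gripper's body (76 mm by 85 mm) begins 54 mm behind the grasp point. The pads swing forward as they close: fully open they stand 13 mm farther back than shut.
Start: joints at [67.781, 4.979, 10.078, 95.1, 0, 90], TCP at [0.208, 0.509, 0.242] pointing down, gripper open.
Joint ranges: [-179.16, 179.16], [-48.56, 103.87], [-65.8, 70.77], [-126.05, 130.52], [-82.76, 87.17], [-180, 180]. Speed limits (degrees/s): [127.2, 127.2, 147.25, 180, 180, 180].

## Interface

Orientations are given as [roll, pitch, yaw] about the fixed x, y, z axes, in that order (R = Rz(yaw) Ry(pitch) Rx(roll)).
In Python, from workcell import monitor, cams, ticket gives the robot as it stands.
- The arm moves only by the tool carry_out, never from a script. Its argument "plan" is a list of rows, each an object with "travel": the shift along the world's x, y, z as a fraction of full scale, a list of three; "angular": the turn, a rotation vector about the world's x, y, z as a fraction of full scale, a list of three; "grip": the gripper's target within -1 to 1 (fully open at 1, half-way at 0, shut at -1). In form: [{"travel": [x, y, z], "angular": [ax, ay, az], "grip": grip}, ...]. A call has 1 to 8 rows; each row is the pose to reach, as a shift and turn from the pose commanded when the call began; what a row does not reach only later rows make up. Full scale, the value 1, is 300 mm for a shift and 0.5 rad for a turn. A row lasts 1/12 s, in which the tool goes at most 41.7 mm and 7.16 degrees, less where a joint would pass 70% of its speed; a pose out of reach is approached as far as the arm can. A call with a number of a shift or a turn outside -1 to 1 is refused whole. A call with a gripper value outside its range is refused whole. The fingers move at their own pace and stop on an object; "grip_force" is the grip in N (left out, the last holds). Time passes only in rows, so rows that repeat a pose let the fingers close. It gives the time, the measured TCP pose, the force, the opening and the grip force at its end, in the units of the state.
- monitor.get_obs(): the state, without advancing time (a new reading comes with each control period).
- cams.camera(name): name is "side" or "top" or "wrist"; returns a dict with "frame" (420x560x3 uint8, red, green, blue), "mtx" (3x3 intrinsics, pixels), "view" (4x4, takes a point from world to camera coordinates); the wrist camera has in their place "T_tool_cam" (4x4, takes a point from camera to tool coordinates, whose origin is the TCP and whose axes are the flange's). Camera axes: x right, y up, looking along -z (the intrinsics and any distortion apply to the point x, -y, -z); pixel columns grow to the right and rows downward; lengths in m; the calibration is good to about 2 mm. A picture is of the moment at which its call begins: read the wrist's pose just before it. There is no depth.
- ticket.job_done(): hands the job in; it is judged then, once.
The state is a dict: "time": time; "q": joint angles; "qd": joint speeds; "joint_efforts": joint torques, N m; "ee_pos": TCP position; "tcp_rot": TCP orientation; "wrist_force": force on the tool from outside, world axes, zero at the start; "torque": the same for the moment, N m; "opening": finger opening in m; "grasp_force": force on a finger pad.
Only numpy, scipy, OpenCV 4.12 (cv2) and the standard library are available. Lean on these libraries where they do the work, as an engineer would, in place of code of your own. Each camera call takes 0.05 s, during which the arm holds its last target. There are 200 camera calls.

## Task

Get the sign-in board ready for a visitor, with the fingertips only and without picking anything up: push the pink-banded badge up to the clip, press the clip's tail down with one fingertip and, while keeping it down, push the badge under the raised jaw with the other fingertip until its long edge is square and fully home against the stop inside. Then let the clip close on the badge and take the hand clear, leaving everything else on the desk where it is.

Things in the scene. Friction and masses are not known exactly. Their poses are not given: they have to be found in the camera images.
- clipboard: brown hardboard clipboard, 240 mm long (its x), 170 wide (its y), 4 thick, flat on the desk, held fast by grippy feet; origin at the centre of its underside, writing face 4 mm above it. +x runs along the board to the steel clip at the far end, whose hinge pin lies along y at x = +80 mm, 9 mm above the face, between ears at y = +-28.5 mm, 14 mm high. The white form is printed only.
- clip_lip (a point): fixed point on the board's face (board x = +60 mm, y = 0) below the outer face of the jaw's turned-down lip when shut; axes as the clipboard's. The lip is 2 mm thick and 110 mm wide in y, upright, and rests on the face when shut, so that the badge cannot be forced in.
- clip (a joint): opening of the spring clip in rad: 0 = jaw shut on the board, 0.8 = tail fully down. The lip clears the badge above about 0.45; at 0.7 it stands 13 mm over the face; resting on the inserted badge it reads about 0.37. A spring shuts it, 0.05 N m at 0 rising to 0.12 N m at 0.7: pressing the tail 20 mm behind the pin takes 3 to 6 N.
- clip_tail (a point): middle of the top of the clip's press tail (black patch), moves with it. The tail is a flat plate 50 mm wide in y, 7 to 38 mm behind (+x of) the pin. Shut, it slopes up from 9 to 29 mm above the face. At 0.7 rad it lies level, top 3 mm above the face, from board x = +87 to +118 mm (this point at +102), and a fingertip can slide along it while holding it down. Pressing it raises the jaw.
- clip_stop (a point): middle of the front face of the upright steel stop inside the clip, fixed to the board, at board x = +75 mm, y = 0, on the writing face; axes as the clipboard's. The stop is 80 mm wide in y, 6 mm high, and 13 mm behind the lip's inner face.
- badge: rigid white visitor badge, pink band on top along one long edge: 36 mm (its x) by 76 mm (its y) by 7 mm thick, about 30 g, flat on the board's face before the clip, a little crooked, pink band (+x long edge) towards the clip; origin at the centre of its underside. Home: +x long edge against the stop, so the origin is 18 mm before clip_stop.
- blue_badge: another badge of the same size with a blue band, on the desk beside the board; leave it alone
- pen: blue and white pen, 125 by 9 mm, lying across the near end of the clipboard; leave it alone
- stamp: self-inking stamp, black with a red top, 42 x 64 x 72 mm, upright on the desk beside the board; origin at the centre of its underside; leave it alone
- stapler: blue stapler 130 x 36 x 49 mm on the desk; leave it alone
- mug: white mug, 80 mm across, 95 mm high; leave it alone
- tape_roll: clear tape roll lying flat, 64 mm across, 19 mm high; leave it alone
- marker: yellow highlighter 125 mm long lying on the desk; leave it alone
- key: brass key with a green head, 45 mm long, lying on the desk; leave it alone
Not all that is in view belongs to the job. Leave any black or orange look-alike of the badge alone.

How it is judged (in metres and radians):
On the way, in this order (a step that is already met when the one before it is completed fails the run):
1. a finger holds the clip open while the badge is still outside the jaw (value of joint clip above 0.45 rad and contact force between the fingers and clipboard above 1 N and x of badge in the frame of clip_stop below -0.03 m), for 0.1 s.
2. with the clip still held open by a finger, the badge is home against the stop (value of joint clip above 0.45 rad and contact force between the fingers and clipboard above 1 N and x of badge in the frame of clip_stop above -0.022 m), for 0.1 s.
At the end, for the whole second after the job is handed in: The badge lies flat under the clip with its long edge home against the stop (within 4 mm), square to it (within 0.08 rad) and in the middle of the jaw within 25 mm; the clip has closed on it (0.30 to 0.43 rad) and holds it still (x of badge in the frame of clip_stop above -0.022 m and y of badge in the frame of clip_stop between -0.025 and 0.025 m and angle between the y axis of badge and the y axis of clipboard, either way round below 0.08 rad and angle between badge's own z axis and vertical below 0.06 rad and contact force between clipboard and badge above 1.5 N and value of joint clip between 0.3 and 0.43 rad and linear speed of badge below 0.01 m/s); the robot touches nothing.
It fails at once if the badge is lifted off the board or tipped up (height (world z) of badge above 0.014 m or angle between badge's own z axis and vertical above 0.3 rad).
It fails at once if the arm or the gripper's body, not the fingers, pushes on the badge or the clipboard (contact force between the arm and badge above 5 N or contact force between the arm and clipboard above 5 N).
It fails at once if something else on the desk is moved more than 20 mm (distance of any of blue_badge, pen, stamp, stapler, mug, tape_roll, marker, key from where it was at the start of the episode above 0.02 m).
It also fails if it takes over 64 s, if anything falls off the work surface, if the arm or the gripper's body presses on something with over 40 N, if the wrist force passes 120 N, or if a joint passes its speed limit or range.

## Working session

There is one attempt and no reset: what is moved stays moved. The work goes in short steps, Python scripts to look and compute and a tool call to move; the robot and the scene stay as the last step left them, time stands still between calls to the robot, and variables do not carry over. Pictures are saved under pics/ and viewed, at most 10 in all, crops included, and the job is handed in when it is done.

Besides the shell and the picture viewer there is one more tool, called by a JSON object that holds its "method" and its "body". carry_out: Moves the arm, as the interface text tells. Its arguments: {"type":"object","properties":{"plan":{"type":"array","items":{"type":"object","properties":{"travel":{"type":"array","items":{"type":"number"}},"angular":{"type":"array","items":{"type":"number"}},"grip":{"type":"number"}}}},"grip_force":{"type":"number"}},"required":["plan"]}

```bash
mkdir -p pics; cat > h.py <<'E'
import numpy as np,cv2
from workcell import monitor,cams,ticket
def snap(n,f):
    c=cams.camera(n); cv2.imwrite(f,c["frame"][:,:,::-1]); np.savez(f[:-4]+'.npz',**{k:v for k,v in c.items() if k!='frame'}); return c
def ray(c,u,v,z):
    K=np.array(c["mtx"]);V=np.array(c["view"]);d=np.linalg.inv(K)@[u,v,1];d=d*[1,-1,-1]
    R=V[:3,:3];o=-R.T@V[:3,3];w=R.T@d
    return o+w*(z-o[2])/w[2]
E
python3 - <<'E'
from h import *
for n in("top","side"):
    c=snap(n,f"pics/{n}0.png");print({k:np.round(v,3).tolist() if not isinstance(v,str) else v for k,v in c.items() if k!='frame'})
a=[cv2.imread(f"pics/{n}0.png") for n in("top","side")]
print(monitor.get_obs())
E
```

```text
{'mtx': [[400.82, 0.0, 275.206], [0.0, 400.82, 208.359], [0.0, 0.0, 1.0]], 'view': [[-0.003, -1.0, 0.005, -0.001], [0.992, -0.002, 0.126, -0.584], [-0.126, 0.005, 0.992, -1.076], [0.0, 0.0, 0.0, 1.0]]}
{'mtx': [[386.237, 0.0, 281.992], [0.0, 386.237, 205.867], [0.0, 0.0, 1.0]], 'view': [[-0.869, -0.495, 0.013, 0.472], [0.389, -0.665, 0.637, -0.26], [-0.307, 0.558, 0.771, -0.798], [0.0, 0.0, 0.0, 1.0]]}
{'time': 0.1, 'q': array([ 6.77802225e+01,  5.00886106e+00,  1.00386025e+01,  9.51005283e+01,
       -1.27459025e-04,  9.00003669e+01]), 'qd': array([ 0.00805806, -0.0820132 , -0.0253374 ,  0.01360051,  0.02738347,
        0.02912212]), 'joint_efforts': array([-3.96620089e-04, -5.21564233e+01,  4.65654051e+01,  1.60863146e-02,
       -7.20857452e-05, -7.74384290e-08]), 'ee_pos': array([0.20791288, 0.50897106, 0.24164171]), 'tcp_rot': array([-1.79929213e+02,  1.27912280e-04,  1.57779856e+02]), 'wrist_force': array([-0.26959357, -0.39189136, -0.19118562]), 'torque': array([-0.02334612,  0.03253323,  0.0068405 ]), 'grasp_force': 0.0, 'opening': 0.08531382018236815}
```

View pics/top0.png

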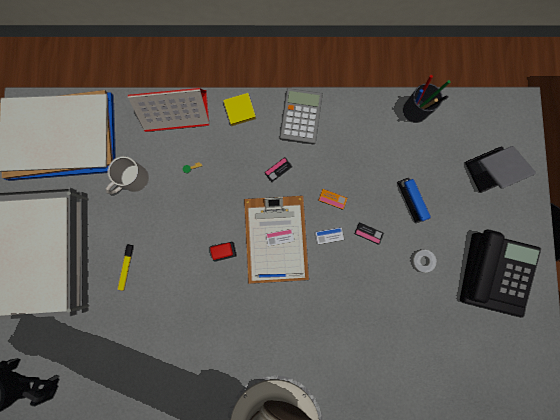

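View pics/side0.png

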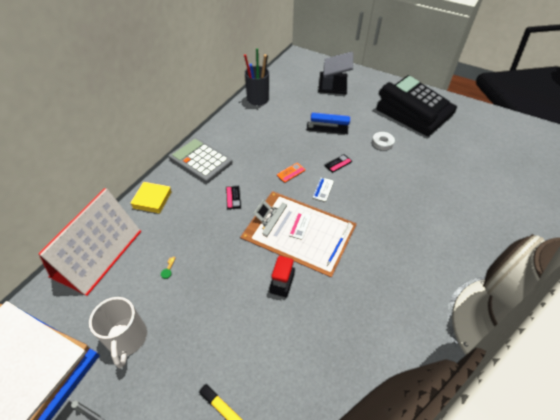

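The top view shows these candidates: the white badge with a pink band on the board (280,237), the blue-banded one (330,236), black/pink look-alikes (278,168) and (368,233), and an orange one (333,199). I choose (280,237) and check it in a close crop.

```bash
python3 - <<'E'
from h import *
im=cv2.imread("pics/top0.png")[180:295,200:350]
cv2.imwrite("pics/crop0.png",cv2.resize(im,None,fx=5,fy=5,interpolation=cv2.INTER_CUBIC))
c=np.load("pics/top0.npz")
for p in [(280,237),(246,198),(303,197),(309,281),(249,283),(273,204),(222,251)]: print(p,ray(c,*p,.004).round(4))
E
```

```text
(280, 237) [ 0.506  -0.0165  0.004 ]
(246, 198) [0.6179 0.0804 0.004 ]
(303, 197) [ 0.6204 -0.083   0.004 ]
(309, 281) [ 0.3829 -0.097   0.004 ]
(249, 283) [0.378  0.0706 0.004 ]
(273, 204) [0.6004 0.0031 0.004 ]
(222, 251) [0.467  0.1471 0.004 ]
```

View pics/crop0.png

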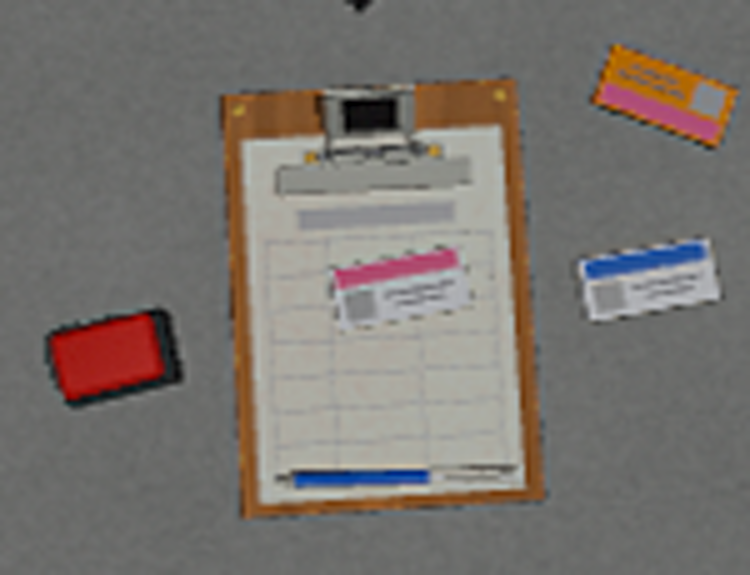

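The crop confirms a white badge with a pink band facing the clip at crop (400,290), turned about +9° relative to the board. I'm moving above the board for a wrist view.

{"method": "carry_out", "body": {"plan": [{"travel": [0.4, -0.97, 0.1], "angular": [0, 0, -1], "grip": 1}, {"travel": [0.4, -0.97, 0.1], "angular": [0, 0, -1], "grip": 1}, {"travel": [0.4, -0.97, 0.1], "angular": [0, 0, -1], "grip": 1}, {"travel": [0.4, -0.97, 0.1], "angular": [0, 0, -1], "grip": 1}, {"travel": [0.4, -0.97, 0.1], "angular": [0, 0, -1], "grip": 1}, {"travel": [0.4, -0.97, 0.1], "angular": [0, 0, -1], "grip": 1}, {"travel": [0.4, -0.97, 0.1], "angular": [0, 0, -1], "grip": 1}, {"travel": [0.4, -0.97, 0.1], "angular": [0, 0, -1], "grip": 1}]}}

```text
time: 0.77
ee_pos: [0.3284, 0.2152, 0.2727]
tcp_rot: [180.0, 0.0, 129.1]
wrist_force: [-0.5, -0.5, -0.1]
opening: 0.0853
grasp_force: 0.0
```

{"method": "carry_out", "body": {"plan": [{"travel": [0.38, -0.79, 0], "angular": [0, 0, -1], "grip": 0.55}, {"travel": [0.38, -0.79, 0], "angular": [0, 0, -1], "grip": 0.55}, {"travel": [0.38, -0.79, 0], "angular": [0, 0, -1], "grip": 0.55}, {"travel": [0.38, -0.79, 0], "angular": [0, 0, -1], "grip": 0.55}, {"travel": [0.38, -0.79, 0], "angular": [0, 0, -1], "grip": 0.55}, {"travel": [0.38, -0.79, 0], "angular": [0, 0, -1], "grip": 0.55}, {"travel": [0.38, -0.79, 0], "angular": [0, 0, -1], "grip": 0.55}]}}

```text
time: 1.35
ee_pos: [0.4432, -0.023, 0.2714]
tcp_rot: [-180.0, 0.0, 100.3]
wrist_force: [0.4, 0.3, 0.1]
opening: 0.0663
grasp_force: 0.0
```

{"method": "carry_out", "body": {"plan": [{"travel": [0, 0, 0], "angular": [0, 0, -1], "grip": 0.55}, {"travel": [0, 0, 0], "angular": [0, 0, -1], "grip": 0.55}, {"travel": [0, 0, 0], "angular": [0, 0, -1], "grip": 0.55}, {"travel": [0, 0, 0], "angular": [0, 0, -1], "grip": 0.55}]}}

```text
time: 1.68
ee_pos: [0.4419, -0.0191, 0.2719]
tcp_rot: [-180.0, 0.0, 71.4]
wrist_force: [-0.5, 0.7, 1.0]
opening: 0.0663
grasp_force: 0.0
```

{"method": "carry_out", "body": {"plan": [{"travel": [0, 0, 0], "angular": [0, 0, -1], "grip": 0.55}, {"travel": [0, 0, 0], "angular": [0, 0, -1], "grip": 0.55}, {"travel": [0, 0, 0], "angular": [0, 0, -1], "grip": 0.55}, {"travel": [0, 0, 0], "angular": [0, 0, -1], "grip": 0.55}]}}

```text
time: 2.02
ee_pos: [0.4419, -0.0188, 0.272]
tcp_rot: [-180.0, 0.0, 42.8]
wrist_force: [0.9, -0.7, -0.3]
opening: 0.0663
grasp_force: 0.0
```

{"method": "carry_out", "body": {"plan": [{"travel": [0, 0, 0], "angular": [0, 0, -1], "grip": 0.55}, {"travel": [0, 0, 0], "angular": [0, 0, -1], "grip": 0.55}, {"travel": [0, 0, 0], "angular": [0, 0, -1], "grip": 0.55}, {"travel": [0, 0, 0], "angular": [0, 0, -1], "grip": 0.55}]}}

```text
time: 2.35
ee_pos: [0.4419, -0.0188, 0.272]
tcp_rot: [-180.0, 0.0, 14.2]
wrist_force: [-0.1, -0.5, 0.6]
opening: 0.066
grasp_force: 0.0
```

```bash
python3 - <<'E'
from h import *
o=monitor.get_obs();print(o["time"],o["ee_pos"],o["tcp_rot"],o["q"],o["opening"],o["wrist_force"])
c=snap("wrist","pics/w1.png");np.savez("pics/w1o.npz",p=o["ee_pos"],r=o["tcp_rot"])
print({k:np.round(v,4).tolist() for k,v in c.items() if k!='frame'})
E
```

```text
2.35 [ 0.44187048 -0.01883828  0.27197153] [-1.79988091e+02  3.37102217e-02  1.41865117e+01] [-2.44230789e+00 -8.84689029e+00 -3.27296447e-02  9.88498691e+01
  1.76404805e-03  1.63371183e+02] 0.06598327918678798 [-0.09901185 -0.50982199  0.64433989]
{'mtx': [[313.3378, 0.0, 277.569], [0.0, 313.3378, 209.7719], [0.0, 0.0, 1.0]], 'T_tool_cam': [[-0.0015, 0.9492, 0.3147, 0.0788], [1.0, 0.0015, 0.0002, 0.0006], [-0.0003, 0.3147, -0.9492, -0.1317], [0.0, 0.0, 0.0, 1.0]]}
```

View pics/w1.png

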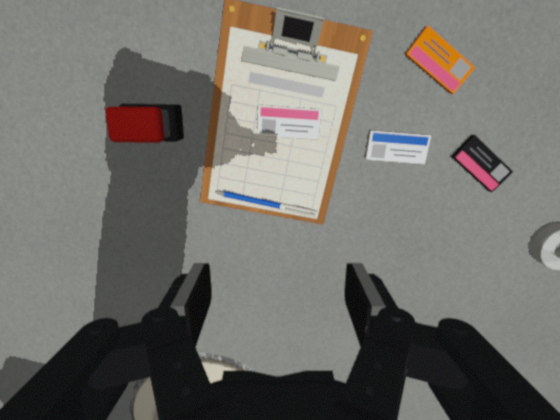

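The wrist view shows the pink-banded badge near (289,121), the clip bar at (290,62), the tail patch at (297,27) and the pen at (265,203). I'll enlarge it to read positions.

```bash
cat >> h.py <<'E'
from scipy.spatial.transform import Rotation as Ro
def wray(f,u,v,z):
    c=np.load(f+'.npz');o=np.load(f+'o.npz')
    R=Ro.from_euler('xyz',o['r'],degrees=True).as_matrix();T=c['T_tool_cam']
    d=(np.linalg.inv(c['mtx'])@[u,v,1])*[1,-1,-1]
    w=R@T[:3,:3]@d;p=o['p']+R@T[:3,3]
    return p+w*(z-p[2])/w[2]
def wsnap(f):
    o=monitor.get_obs();snap("wrist",f+".png");np.savez(f+"o.npz",p=o["ee_pos"],r=o["tcp_rot"]);return o
E
python3 - <<'E'
import cv2
im=cv2.imread("pics/w1.png")[0:150,195:395]
cv2.imwrite("pics/w1c.png",cv2.resize(im,None,fx=4,fy=4,interpolation=cv2.INTER_CUBIC))
E
```

```text
(no output)
```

View pics/w1c.png

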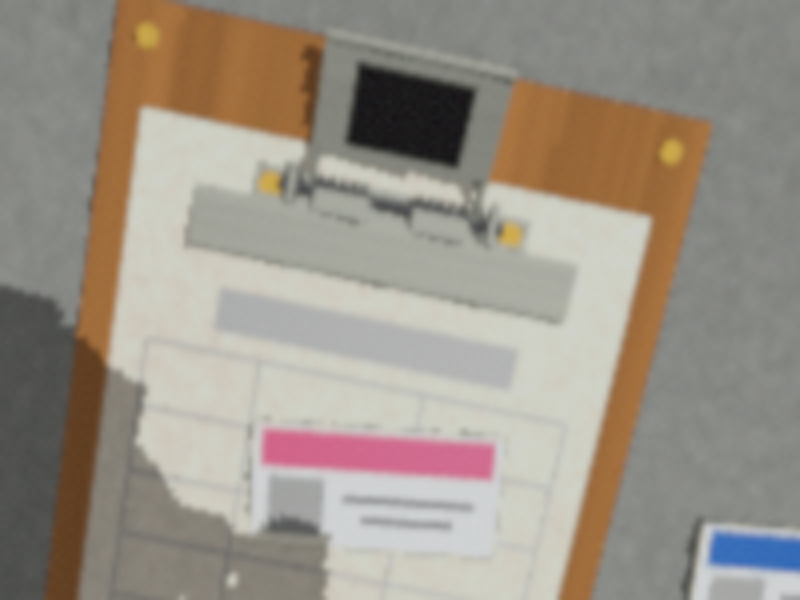

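```bash
python3 - <<'E'
from h import *
def P(u,v,z,crop=1):
    if crop:u,v=195+u/4,v/4
    return wray("pics/w1",u,v,z)[:2]
c=[P(118,0,.004),P(710,123,.004),P(322,222,.004,0),P(201,201,.004,0)]
print(np.round(c,4));far=(c[0]+c[1])/2;near=(c[2]+c[3])/2
print("len",np.linalg.norm(far-near),np.linalg.norm(c[0]-c[1]))
l=[P(185,245,.004),P(562,323,.004)];e=[P(270,182,.018),P(512,234,.018)]
print("lip",np.round(l,4),np.round(e,4))
ang=lambda a,b:np.degrees(np.arctan2(*(np.array(a)-b)[[0,1]]*[-1,1]))
for n,(a,b) in dict(top=(c[0],c[1]),bot=(c[3],c[2]),lip=l,ear=e).items(): print(n,ang(a,b))
d=far-near;print("axis",np.degrees(np.arctan2(d[1],d[0])))
b=[P(258,427,.011),P(500,438,.011),P(493,555,.011),P(250,533,.011)]
print("badge",np.round(b,4),np.mean(b,0),ang(b[0],b[1]),ang(b[3],b[2]),np.linalg.norm(b[0]-b[1]),np.linalg.norm(b[1]-b[2]))
yaw=np.radians(np.mean([ang(l[0],l[1]),ang(e[0],e[1]),np.degrees(np.arctan2(d[1],d[0]))]))
R=np.array([[np.cos(yaw),-np.sin(yaw)],[np.sin(yaw),np.cos(yaw)]])
for nm,p,x in(("lip",np.mean(l,0),.060),("ear",np.mean(e,0),.08),("far",far,.12),("near",near,-.12)): print(nm,"origin",p-R@[x,0])
o=(np.mean(l,0)-R@[.06,0]+np.mean(e,0)-R@[.08,0])/2
print("badge in board",R.T@(np.mean(b,0)-o), np.degrees(yaw))
E
```

```text
[[ 0.6113  0.0833]
 [ 0.6226 -0.0846]
 [ 0.3875 -0.0954]
 [ 0.3769  0.0694]]
len 0.23504661133895827 0.16825646502781025
lip [[ 0.5557  0.0527]
 [ 0.5623 -0.0597]] [[ 0.5757  0.0314]
 [ 0.5794 -0.0372]]
top 3.8514004865206
bot 3.6845618051243036
lip 3.361228192154893
ear 3.154783878783022
axis 3.0197464111527763
badge [[ 0.5121  0.0204]
 [ 0.5267 -0.0503]
 [ 0.4933 -0.058 ]
 [ 0.4816  0.0159]] [ 0.50341956 -0.01798579] 11.625141330862165 9.047281450837822 0.0722176461670809 0.03421727421539907
lip origin [ 0.49913136 -0.00684324]
ear origin [ 0.49766442 -0.00733043]
far origin [ 0.49708708 -0.00727111]
near origin [ 0.50199762 -0.00634579]
badge in board [ 0.00440961 -0.01116063] 3.1785861606968973
```

{"method": "carry_out", "body": {"plan": [{"travel": [0.027, -0.007, -0.8], "angular": [0, 0, -0.376], "grip": 0.55}, {"travel": [0.027, -0.007, -0.8], "angular": [0, 0, -0.376], "grip": 0.55}, {"travel": [0.027, -0.007, -0.8], "angular": [0, 0, -0.376], "grip": 0.55}, {"travel": [0.027, -0.007, -0.8], "angular": [0, 0, -0.376], "grip": 0.55}, {"travel": [0.027, -0.007, -0.8], "angular": [0, 0, -0.376], "grip": 0.55}, {"travel": [0.027, -0.007, -0.8], "angular": [0, 0, -0.376], "grip": 0.55}, {"travel": [0.027, -0.007, -0.8], "angular": [0, 0, -0.376], "grip": 0.55}, {"travel": [0.027, -0.007, -0.8], "angular": [0, 0, -0.376], "grip": 0.55}]}}

```text
time: 3.07
ee_pos: [0.4489, -0.0209, 0.0316]
tcp_rot: [-180.0, 0.2, 3.9]
wrist_force: [0.3, -0.1, 0.7]
opening: 0.0661
grasp_force: 0.0
```

{"method": "carry_out", "body": {"plan": [{"travel": [0, 0, -0.02], "angular": [0, 0, 0], "grip": 0.55}, {"travel": [0, 0, -0.02], "angular": [0, 0, 0], "grip": 0.55}, {"travel": [0, 0, -0.03], "angular": [0, 0, 0], "grip": 0.55}, {"travel": [0, 0, -0.03], "angular": [0, 0, 0], "grip": 0.55}]}}

```text
time: 3.4
ee_pos: [0.4508, -0.021, 0.0243]
tcp_rot: [180.0, -0.1, 3.8]
wrist_force: [0.2, 0.0, -0.1]
opening: 0.0662
grasp_force: 0.0
```

```bash
python3 - <<'E'
from h import *
o=monitor.get_obs();print(o["ee_pos"],o["tcp_rot"],o["wrist_force"],o["opening"])
E
```

```text
[ 0.45082441 -0.0209671   0.02428491] [ 1.79987926e+02 -1.05635596e-01  3.78914705e+00] [ 0.20438078  0.03719952 -0.14453826] 0.06624548190588134
```

{"method": "carry_out", "body": {"plan": [{"travel": [0, 0, -0.01], "angular": [0, 0, 0], "grip": 0.55}, {"travel": [0, 0, -0.01], "angular": [0, 0, 0], "grip": 0.55}, {"travel": [0, 0, -0.02], "angular": [0, 0, 0], "grip": 0.55}, {"travel": [0, 0, -0.02], "angular": [0, 0, 0], "grip": 0.55}]}}

```text
time: 3.73
ee_pos: [0.4499, -0.0209, 0.0169]
tcp_rot: [180.0, 0.0, 3.8]
wrist_force: [0.1, -0.1, -0.5]
opening: 0.0662
grasp_force: 0.0
```

{"method": "carry_out", "body": {"plan": [{"travel": [0, 0, -0.01], "angular": [0, 0, 0], "grip": 0.55}, {"travel": [0, 0, -0.01], "angular": [0, 0, 0], "grip": 0.55}, {"travel": [0, 0, -0.01], "angular": [0, 0, 0], "grip": 0.55}]}}

```text
time: 3.98
ee_pos: [0.4499, -0.0209, 0.0141]
tcp_rot: [-180.0, 0.0, 3.8]
wrist_force: [-0.5, 0.1, -0.6]
opening: 0.066
grasp_force: 0.0
```

{"method": "carry_out", "body": {"plan": [{"travel": [0, 0, -0.005], "angular": [0, 0, 0], "grip": 0.55}, {"travel": [0, 0, -0.005], "angular": [0, 0, 0], "grip": 0.55}, {"travel": [0, 0, -0.005], "angular": [0, 0, 0], "grip": 0.55}]}}

```text
time: 4.23
ee_pos: [0.45, -0.0209, 0.0127]
tcp_rot: [-180.0, 0.0, 3.8]
wrist_force: [-0.2, 1.2, -0.8]
opening: 0.0661
grasp_force: 0.0
```

{"method": "carry_out", "body": {"plan": [{"travel": [0, 0, -0.005], "angular": [0, 0, 0], "grip": 0.55}, {"travel": [0, 0, -0.005], "angular": [0, 0, 0], "grip": 0.55}, {"travel": [0, 0, -0.005], "angular": [0, 0, 0], "grip": 0.55}]}}

```text
time: 4.48
ee_pos: [0.45, -0.0209, 0.0112]
tcp_rot: [180.0, 0.0, 3.8]
wrist_force: [0.3, 0.4, -0.4]
opening: 0.0661
grasp_force: 0.0
```

{"method": "carry_out", "body": {"plan": [{"travel": [0, 0, -0.005], "angular": [0, 0, 0], "grip": 0.55}, {"travel": [0, 0, -0.005], "angular": [0, 0, 0], "grip": 0.55}, {"travel": [0, 0, -0.005], "angular": [0, 0, 0], "grip": 0.55}]}}

```text
time: 4.73
ee_pos: [0.45, -0.0209, 0.0097]
tcp_rot: [-180.0, 0.0, 3.8]
wrist_force: [0.5, 0.4, 1.2]
opening: 0.0665
grasp_force: 0.0
```

{"method": "carry_out", "body": {"plan": [{"travel": [0, 0, -0.005], "angular": [0, 0, 0], "grip": 0.55}, {"travel": [0, 0, -0.005], "angular": [0, 0, 0], "grip": 0.55}, {"travel": [0, 0, -0.005], "angular": [0, 0, 0], "grip": 0.55}]}}

```text
time: 4.98
ee_pos: [0.4502, -0.021, 0.0084]
tcp_rot: [-180.0, -0.0, 3.8]
wrist_force: [0.0, -0.3, 1.7]
opening: 0.066
grasp_force: 0.9
```

{"method": "carry_out", "body": {"plan": [{"travel": [0, 0, -0.004], "angular": [0, 0, 0], "grip": 0.55}, {"travel": [0, 0, -0.004], "angular": [0, 0, 0], "grip": 0.55}, {"travel": [0, 0, -0.004], "angular": [0, 0, 0], "grip": 0.55}]}}

```text
time: 5.23
ee_pos: [0.4503, -0.0209, 0.0083]
tcp_rot: [180.0, -0.0, 3.8]
wrist_force: [-6.1, -0.3, 14.4]
opening: 0.0664
grasp_force: 7.2
```

{"method": "carry_out", "body": {"plan": [{"travel": [0, 0, 0.05], "angular": [0, 0, 0], "grip": -0.3}, {"travel": [0, 0, 0.05], "angular": [0, 0, 0], "grip": -0.3}, {"travel": [0, 0, 0.05], "angular": [0, 0, 0], "grip": -0.3}, {"travel": [0, 0, 0.05], "angular": [0, 0, 0], "grip": -0.3}, {"travel": [0, 0, 0.05], "angular": [0, 0, 0], "grip": -0.3}, {"travel": [0, 0, 0.03], "angular": [0, 0, 0], "grip": -0.3}, {"travel": [0, 0, 0.03], "angular": [0, 0, 0], "grip": -0.3}]}}

```text
time: 5.82
ee_pos: [0.4497, -0.0209, 0.0148]
tcp_rot: [-180.0, 0.1, 3.8]
wrist_force: [0.8, -1.0, 0.2]
opening: 0.0299
grasp_force: 0.0
```

```bash
python3 - <<'E'
from h import *
o=wsnap("pics/w2");print(o["ee_pos"],o["wrist_force"],o["opening"])
E
```

```text
[ 0.44973612 -0.02092631  0.01479938] [ 0.82493654 -1.0029959   0.17014836] 0.02994544797031025
```

View pics/w2.png

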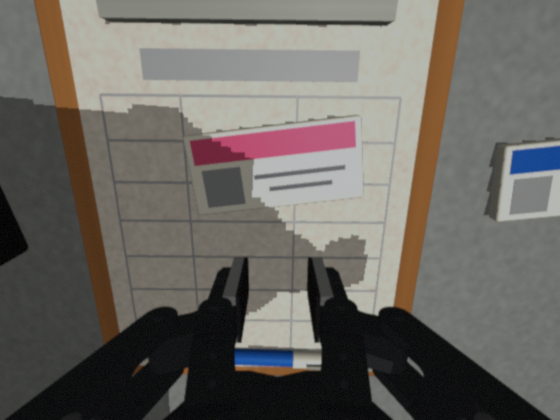

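The view shows the badge corners near (190,138), (360,116), (362,198) and (197,213). The fingers are centred behind it at column 279, and the lip base is at row ~22.

```bash
python3 - <<'E'
from h import *
P=lambda u,v,z:wray("pics/w2",u,v,z)[:2]
b=[P(190,138,.011),P(360,116,.011),P(362,198,.011),P(197,213,.011)]
l=[P(105,20,.004),P(390,24,.004)]
ang=lambda a,b:np.degrees(np.arctan2(-(a-b)[0],(a-b)[1]))
print(np.round(b,4),np.mean(b,0),ang(b[0],b[1]),ang(b[3],b[2]));print(np.round(l,4),np.mean(l,0),ang(*l))
E
```

```text
[[ 0.5134  0.0194]
 [ 0.5268 -0.0511]
 [ 0.4918 -0.0572]
 [ 0.4799  0.017 ]] [ 0.50297048 -0.01793305] 10.827869009323647 9.13290235494572
[[ 0.5566  0.054 ]
 [ 0.5625 -0.0596]] [ 0.55958019 -0.00279432] 2.978128101593082
```

{"method": "carry_out", "body": {"plan": [{"travel": [0.04, 0.002, 0], "angular": [0, 0, -0.01], "grip": -0.3}, {"travel": [0.06, 0.0035, 0], "angular": [0, 0, -0.01], "grip": -0.3}, {"travel": [0.075, 0.0045, 0], "angular": [0, 0, -0.01], "grip": -0.3}, {"travel": [0.09, 0.005, 0], "angular": [0, 0, -0.01], "grip": -0.3}, {"travel": [0.105, 0.006, 0], "angular": [0, 0, -0.01], "grip": -0.3}, {"travel": [0.12, 0.007, 0], "angular": [0, 0, -0.01], "grip": -0.3}, {"travel": [0.135, 0.008, 0], "angular": [0, 0, -0.01], "grip": -0.3}, {"travel": [0.15, 0.009, 0], "angular": [0, 0, -0.01], "grip": -0.3}]}}

```text
time: 6.53
ee_pos: [0.4954, -0.0182, 0.0161]
tcp_rot: [-180.0, 0.0, 3.5]
wrist_force: [0.9, 0.6, 0.3]
opening: 0.0296
grasp_force: 0.1
```

{"method": "carry_out", "body": {"plan": [{"travel": [0.01, 0.0005, 0], "angular": [0, 0, 0], "grip": -0.3}, {"travel": [0.02, 0.001, 0], "angular": [0, 0, 0], "grip": -0.3}, {"travel": [0.028, 0.0015, 0], "angular": [0, 0, 0], "grip": -0.3}, {"travel": [0.036, 0.002, 0], "angular": [0, 0, 0], "grip": -0.3}, {"travel": [0.04, 0.0025, 0], "angular": [0, 0, 0], "grip": -0.3}, {"travel": [0.04, 0.0025, 0], "angular": [0, 0, 0], "grip": -0.3}]}}

```text
time: 7.03
ee_pos: [0.5073, -0.0175, 0.016]
tcp_rot: [-180.0, -0.0, 3.5]
wrist_force: [-0.1, -0.7, -0.2]
opening: 0.0299
grasp_force: 0.0
```

```bash
python3 - <<'E'
from h import *
o=wsnap("pics/w3");print(o["ee_pos"],o["wrist_force"],o["opening"],o["tcp_rot"])
E
```

```text
[ 0.50727943 -0.01746358  0.01604988] [-0.09557496 -0.72182347 -0.23783699] 0.02990091250844224 [-1.79997235e+02 -2.93111616e-03  3.48480983e+00]
```

View pics/w3.png

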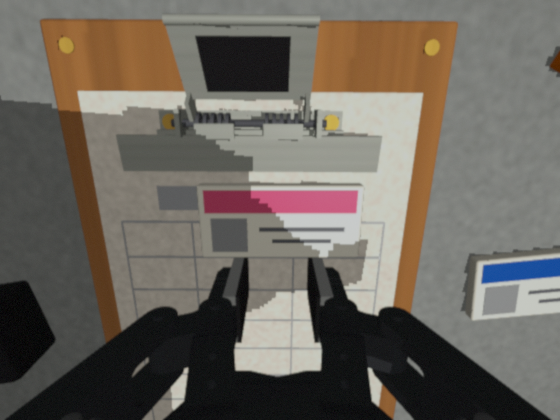

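The badge is now square before the lip: its front edge is at row 185 and the lip base at row ~171.

```bash
python3 - <<'E'
from h import *
P=lambda u,v,z:wray("pics/w3",u,v,z)[:2]
b=[P(200,185,.011),P(363,184,.011),P(362,257,.011),P(204,259,.011)]
l=[P(120,170,.004),P(378,171,.004)];e=[P(168,122,.018),P(333,122,.018)]
t=[P(165,20,.033),P(319,20,.033)];c=[P(45,22,.004),P(456,25,.004)]
ang=lambda a,b:np.degrees(np.arctan2(-(a-b)[0],(a-b)[1]))
y=np.radians(3.3);R=np.array([[np.cos(y),-np.sin(y)],[np.sin(y),np.cos(y)]]);o=np.array([.4994,-.0065])
for n,p in dict(b=b,lip=l,ear=e,tail=t,far=c,tcp=[monitor.get_obs()["ee_pos"][:2]]*2).items(): print(n,(1000*(np.array(p)-o)@R).round(1).tolist(),ang(p[0],p[1]).round(2))
E
```

```text
b [[52.5, 22.5], [53.1, -50.4], [16.9, -53.1], [15.7, 23.4]] 3.76
lip [[57.9, 60.9], [57.6, -58.8]] 3.17
ear [[80.1, 31.6], [80.2, -34.3]] 3.4
tail [[112.4, 24.1], [112.4, -25.4]] 3.4
far [[118.2, 81.7], [117.4, -84.2]] 3.03
tcp [[7.1, -11.4], [7.1, -11.4]] -0.0
```

{"method": "carry_out", "body": {"plan": [{"travel": [0.006, 0.0004, 0], "angular": [0, 0, 0], "grip": -0.3}, {"travel": [0.01, 0.0006, 0], "angular": [0, 0, 0], "grip": -0.3}, {"travel": [0.01, 0.0006, 0], "angular": [0, 0, 0], "grip": -0.3}, {"travel": [-0.01, 0, 0], "angular": [0, 0, 0], "grip": -0.3}, {"travel": [-0.01, 0, 0.13], "angular": [0, 0, 0], "grip": -0.3}, {"travel": [-0.01, 0, 0.26], "angular": [0, 0, 0.2], "grip": 0.3}, {"travel": [-0.01, 0, 0.26], "angular": [0, 0, 0.4], "grip": 0.6}, {"travel": [-0.01, 0, 0.26], "angular": [0, 0, 0.6], "grip": 0.6}]}}

```text
time: 7.75
ee_pos: [0.5051, -0.0176, 0.0969]
tcp_rot: [179.9, -0.2, 21.0]
wrist_force: [-0.1, -0.6, 0.5]
opening: 0.0654
grasp_force: 0.0
```

{"method": "carry_out", "body": {"plan": [{"travel": [0.08, 0.005, 0], "angular": [0, 0, 1], "grip": 0.6}, {"travel": [0.155, 0.005, 0], "angular": [0, 0, 1], "grip": 0.6}, {"travel": [0.155, 0.005, 0], "angular": [0, 0, 1], "grip": 0.6}, {"travel": [0.155, 0.005, 0], "angular": [0, 0, 1], "grip": 0.6}]}}

```text
time: 8.08
ee_pos: [0.5509, -0.016, 0.0937]
tcp_rot: [-180.0, 0.0, 49.7]
wrist_force: [0.3, 0.1, 0.2]
opening: 0.0681
grasp_force: 0.0
```

{"method": "carry_out", "body": {"plan": [{"travel": [0, 0, 0], "angular": [0, 0, 1], "grip": 0.6}, {"travel": [0, 0, 0], "angular": [0, 0, 1], "grip": 0.6}, {"travel": [0, 0, 0], "angular": [0, 0, 1], "grip": 0.6}, {"travel": [0, 0, 0], "angular": [0, 0, 1], "grip": 0.6}]}}

```text
time: 8.42
ee_pos: [0.5501, -0.016, 0.094]
tcp_rot: [-180.0, 0.0, 78.3]
wrist_force: [0.2, -0.6, -0.5]
opening: 0.0683
grasp_force: 0.0
```

{"method": "carry_out", "body": {"plan": [{"travel": [0, 0, 0], "angular": [0, 0, 0.54], "grip": 0.6}, {"travel": [0, 0, 0], "angular": [0, 0, 0.54], "grip": 0.6}, {"travel": [0, 0, 0], "angular": [0, 0, 0.54], "grip": 0.6}]}}

```text
time: 8.67
ee_pos: [0.5501, -0.016, 0.0941]
tcp_rot: [-180.0, -0.0, 93.8]
wrist_force: [-0.0, -0.2, -0.9]
opening: 0.068
grasp_force: 0.0
```

```bash
python3 - <<'E'
from h import *
o=wsnap("pics/w4");print(o["time"],o["ee_pos"],o["wrist_force"],o["opening"],o["tcp_rot"],o["q"])
E
```

```text
8.6667 [ 0.55014253 -0.01600133  0.09408706] [-0.0086408  -0.21713647 -0.8952681 ] 0.06795935201085639 [-1.79988431e+02 -2.72620278e-03  9.37716692e+01] [-1.66682819e+00  4.73085489e+00 -6.57192739e+00  7.87089927e+01
  1.61748304e-03  8.45615022e+01]
```

View pics/w4.png

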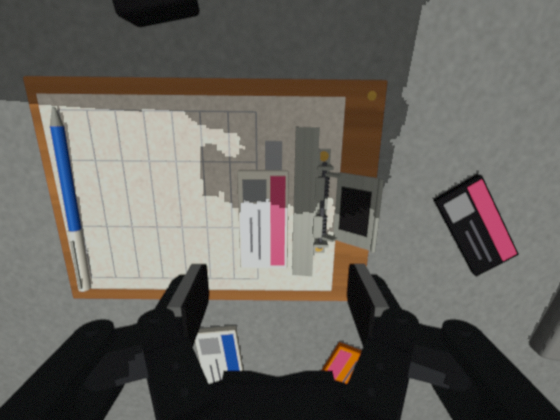

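The badge is still square behind the lip: near edge at column ~240, front edge at ~287, lip at ~294 and tail patch at (356,213).

```bash
python3 - <<'E'
from h import *
P=lambda u,v,z:wray("pics/w4",u,v,z)[:2]
y=np.radians(3.3);R=np.array([[np.cos(y),-np.sin(y)],[np.sin(y),np.cos(y)]]);o=np.array([.4994,-.0065])
for n,p in dict(near=[P(239.5,171,.011),P(240,267,.011)],front=[P(286,170,.011),P(288,267,.011)],lip=[P(295,126,.004),P(292.5,275,.004)],tail=[P(379,177,.033),P(375,250,.033)],far=[P(386,80,.004),P(367,300,.004)],tcp=[monitor.get_obs()["ee_pos"][:2]]*2).items(): print(n,(1000*(np.array(p)-o)@R).round(1).tolist())
E
```

```text
near [[21.4, 24.4], [19.4, -50.3]]
front [[53.6, 25.4], [56.3, -50.1]]
lip [[59.5, 54.5], [60.3, -61.1]]
tail [[111.3, 25.6], [114.1, -24.7]]
far [[118.5, 84.1], [122.3, -84.1]]
tcp [[50.2, -12.4], [50.2, -12.4]]
```

{"method": "carry_out", "body": {"plan": [{"travel": [0.003, 0, 0], "angular": [0, 0, -0.014], "grip": 0.65}, {"travel": [0.003, 0, -0.1], "angular": [0, 0, -0.014], "grip": 0.65}, {"travel": [0.003, 0, -0.2], "angular": [0, 0, -0.014], "grip": 0.65}, {"travel": [0.003, 0, -0.2], "angular": [0, 0, -0.014], "grip": 0.65}, {"travel": [0.003, 0, -0.2], "angular": [0, 0, -0.014], "grip": 0.65}]}}

```text
time: 9.13
ee_pos: [0.5502, -0.016, 0.0332]
tcp_rot: [-179.8, -0.0, 92.9]
wrist_force: [1.3, 1.0, 1.0]
opening: 0.0703
grasp_force: 0.0
```

{"method": "carry_out", "body": {"plan": [{"travel": [0, 0, -0.01], "angular": [0, 0, 0], "grip": 0.65}, {"travel": [0, 0, -0.02], "angular": [0, 0, 0], "grip": 0.65}, {"travel": [0, 0, -0.03], "angular": [0, 0, 0], "grip": 0.65}, {"travel": [0, 0, -0.04], "angular": [0, 0, 0], "grip": 0.65}, {"travel": [0, 0, -0.04], "angular": [0, 0, 0], "grip": 0.65}]}}

```text
time: 9.55
ee_pos: [0.5515, -0.016, 0.022]
tcp_rot: [180.0, -0.0, 93.0]
wrist_force: [0.2, -0.0, -0.3]
opening: 0.0705
grasp_force: 0.0
```

{"method": "carry_out", "body": {"plan": [{"travel": [0, 0, -0.006], "angular": [0, 0, 0], "grip": 0.65}, {"travel": [0, 0, -0.012], "angular": [0, 0, 0], "grip": 0.65}, {"travel": [0, 0, -0.012], "angular": [0, 0, 0], "grip": 0.65}]}}

```text
time: 9.8
ee_pos: [0.5513, -0.016, 0.0182]
tcp_rot: [-180.0, -0.0, 93.0]
wrist_force: [-0.0, -0.0, -0.1]
opening: 0.0703
grasp_force: 0.0
```

{"method": "carry_out", "body": {"plan": [{"travel": [0, 0, -0.006], "angular": [0, 0, 0], "grip": 0.65}, {"travel": [0, 0, -0.01], "angular": [0, 0, 0], "grip": 0.65}, {"travel": [0, 0, -0.01], "angular": [0, 0, 0], "grip": 0.65}]}}

```text
time: 10.05
ee_pos: [0.5518, -0.016, 0.0159]
tcp_rot: [180.0, 0.0, 93.0]
wrist_force: [-1.0, -0.0, 6.3]
opening: 0.0706
grasp_force: 2.9
```

```bash
python3 - <<'E'
from h import *
o=monitor.get_obs();print(o["wrist_force"],o["torque"],o["opening"],o["ee_pos"],o["joint_efforts"])
E
```

```text
[-1.03278631 -0.02585616  6.29061783] [0.04036212 0.15679217 0.05259633] 0.07064208101310117 [ 0.55177134 -0.0159846   0.01590628] [-5.95305953e-02 -4.98868990e+01  4.30421376e+01 -4.90205325e-01
 -4.47851443e-02  9.61277343e-03]
```

```bash
python3 - <<'E'
from h import *
o=wsnap("pics/w5");im=cv2.imread("pics/w5.png")[100:400,140:420]
im=cv2.convertScaleAbs(im,alpha=1.8,beta=20)
cv2.imwrite("pics/w5c.png",cv2.resize(im,(560,600),interpolation=cv2.INTER_CUBIC))
E
```

```text
(no output)
```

View pics/w5c.png

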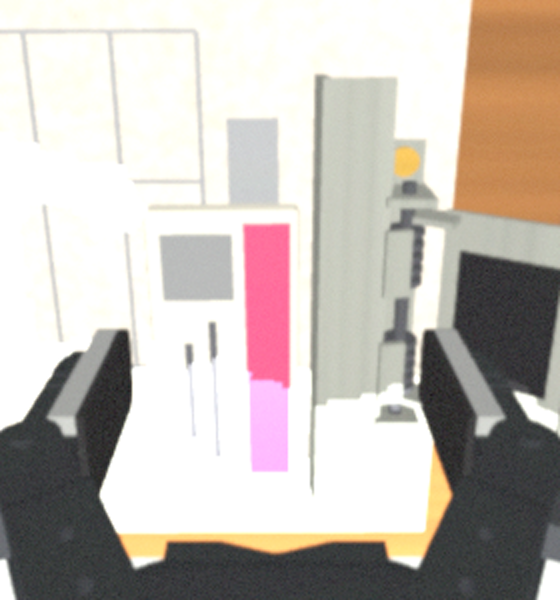

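The crop shows B's pad beside the badge's near edge (~131 vs 136) and A's pad only just at the tail root (~445). The lip is still shut. The tips are thin, so I'll raise, open wider and take the tail farther back.

{"method": "carry_out", "body": {"plan": [{"travel": [0, 0, 0.075], "angular": [0, 0, 0.01], "grip": 0.775}, {"travel": [0.006, 0, 0.075], "angular": [0, 0, 0.01], "grip": 0.775}, {"travel": [0.006, 0, 0.075], "angular": [0, 0, 0.01], "grip": 0.775}, {"travel": [0.006, 0, 0.04], "angular": [0, 0, 0.01], "grip": 0.775}, {"travel": [0.006, 0, 0.03], "angular": [0, 0, 0.01], "grip": 0.775}, {"travel": [0.006, 0, 0.023], "angular": [0, 0, 0.01], "grip": 0.775}, {"travel": [0.006, 0, 0.023], "angular": [0, 0, 0.01], "grip": 0.775}]}}

```text
time: 10.68
ee_pos: [0.5523, -0.016, 0.0208]
tcp_rot: [-179.9, -0.0, 93.3]
wrist_force: [-0.8, 0.4, -0.2]
opening: 0.0759
grasp_force: 0.0
```

{"method": "carry_out", "body": {"plan": [{"travel": [0, 0, -0.006], "angular": [0, 0, 0], "grip": 0.775}, {"travel": [0, 0, -0.01], "angular": [0, 0, 0], "grip": 0.775}, {"travel": [0, 0, -0.01], "angular": [0, 0, 0], "grip": 0.775}]}}

```text
time: 10.93
ee_pos: [0.5534, -0.016, 0.0195]
tcp_rot: [180.0, -0.0, 93.3]
wrist_force: [-0.9, -0.3, 3.2]
opening: 0.0754
grasp_force: 1.5
```

{"method": "carry_out", "body": {"plan": [{"travel": [0, 0, -0.006], "angular": [0, 0, 0], "grip": 0.775}, {"travel": [0, 0, -0.01], "angular": [0, 0, 0], "grip": 0.775}, {"travel": [0, 0, -0.01], "angular": [0, 0, 0], "grip": 0.775}]}}

```text
time: 11.18
ee_pos: [0.5537, -0.016, 0.0167]
tcp_rot: [179.9, 0.0, 93.3]
wrist_force: [1.2, -0.3, 4.3]
opening: 0.0756
grasp_force: 1.7
```

{"method": "carry_out", "body": {"plan": [{"travel": [0, 0, -0.006], "angular": [0, 0, 0], "grip": 0.775}, {"travel": [0, 0, -0.012], "angular": [0, 0, 0], "grip": 0.775}, {"travel": [0, 0, -0.012], "angular": [0, 0, 0], "grip": 0.775}]}}

```text
time: 11.43
ee_pos: [0.5539, -0.016, 0.013]
tcp_rot: [179.9, 0.0, 93.3]
wrist_force: [1.5, -0.4, 4.7]
opening: 0.0758
grasp_force: 2.2
```

{"method": "carry_out", "body": {"plan": [{"travel": [0, 0, -0.006], "angular": [0, 0, 0], "grip": 0.775}, {"travel": [0, 0, -0.01], "angular": [0, 0, 0], "grip": 0.775}, {"travel": [0, 0, -0.01], "angular": [0, 0, 0], "grip": 0.775}]}}

```text
time: 11.68
ee_pos: [0.5536, -0.016, 0.0101]
tcp_rot: [180.0, -0.0, 93.3]
wrist_force: [-0.5, 0.4, 6.8]
opening: 0.0758
grasp_force: 3.4
```

{"method": "carry_out", "body": {"plan": [{"travel": [0, 0, -0.005], "angular": [0, 0, 0], "grip": 0.775}, {"travel": [0, 0, -0.005], "angular": [0, 0, 0], "grip": 0.775}, {"travel": [0, 0, -0.005], "angular": [0, 0, 0], "grip": 0.775}]}}

```text
time: 11.93
ee_pos: [0.5533, -0.016, 0.0089]
tcp_rot: [180.0, 0.0, 93.3]
wrist_force: [-3.0, -0.7, 8.8]
opening: 0.076
grasp_force: 4.5
```

```bash
python3 - <<'E'
from h import *
a=cv2.imread("pics/w5.png",0).astype(int)
o=wsnap("pics/w6");print(o["ee_pos"],o["opening"],o["wrist_force"])
b=cv2.imread("pics/w6.png",0).astype(int)
for r in (150,180,205,230): print(r,"old",a[r,210:350:4].tolist(),"\n    new",b[r,210:350:4].tolist())
E
```

```text
[ 0.55333859 -0.01598801  0.00891175] 0.07596427141674436 [-2.95202937 -0.66314137  8.77261242]
150 old [138, 136, 136, 141, 139, 136, 134, 116, 136, 137, 140, 139, 139, 142, 137, 141, 144, 140, 143, 141, 137, 139, 71, 102, 102, 102, 100, 102, 101, 100, 103, 105, 123, 145, 139] 
    new [136, 140, 143, 138, 135, 135, 108, 140, 137, 141, 142, 143, 144, 139, 141, 143, 142, 142, 143, 140, 138, 138, 84, 88, 87, 86, 97, 97, 97, 94, 98, 96, 98, 100, 140]
180 old [138, 141, 140, 139, 142, 138, 138, 135, 131, 140, 140, 110, 104, 104, 105, 105, 105, 109, 133, 139, 140, 137, 67, 102, 101, 101, 99, 100, 100, 100, 102, 104, 103, 104, 102] 
    new [143, 138, 136, 140, 141, 140, 124, 135, 137, 138, 111, 106, 105, 105, 104, 106, 104, 137, 140, 142, 139, 134, 87, 87, 85, 86, 97, 97, 95, 96, 98, 95, 99, 103, 104]
205 old [213, 129, 126, 127, 128, 128, 130, 131, 130, 131, 132, 132, 133, 132, 133, 133, 134, 134, 136, 136, 135, 142, 68, 100, 100, 103, 99, 102, 101, 99, 104, 104, 100, 52, 54] 
    new [135, 132, 136, 135, 134, 134, 134, 125, 133, 132, 114, 106, 106, 105, 106, 106, 106, 134, 137, 141, 141, 133, 85, 86, 85, 91, 96, 97, 95, 97, 96, 97, 99, 95, 96]
230 old [140, 137, 147, 94, 92, 92, 93, 93, 93, 93, 92, 93, 146, 101, 80, 79, 80, 79, 79, 143, 134, 133, 70, 100, 100, 100, 100, 101, 100, 99, 102, 100, 100, 101, 65] 
    new [148, 107, 93, 94, 93, 93, 94, 93, 94, 94, 95, 149, 94, 81, 78, 80, 79, 81, 119, 127, 139, 117, 85, 87, 85, 94, 96, 96, 96, 97, 95, 98, 93, 94, 93]
```

The lip face is now visible in the image, so the jaw is raised while the badge is still outside. Pushing the badge in now.

{"method": "carry_out", "body": {"plan": [{"travel": [0.006, 0.0003, 0], "angular": [0, 0, 0], "grip": 0.75}, {"travel": [0.012, 0.0007, 0], "angular": [0, 0, 0], "grip": 0.74}, {"travel": [0.018, 0.001, 0], "angular": [0, 0, 0], "grip": 0.73}, {"travel": [0.024, 0.0014, 0], "angular": [0, 0, 0], "grip": 0.72}, {"travel": [0.03, 0.0017, 0], "angular": [0, 0, 0], "grip": 0.72}, {"travel": [0.03, 0.0017, 0], "angular": [0, 0, 0], "grip": 0.72}]}}

```text
time: 12.48
ee_pos: [0.5613, -0.0156, 0.0085]
tcp_rot: [-179.9, 0.0, 93.3]
wrist_force: [-6.5, -1.1, 9.5]
opening: 0.0736
grasp_force: 4.5
```

```bash
python3 - <<'E'
from h import *
o=wsnap("pics/w7");print(o["ee_pos"],o["opening"],o["wrist_force"],o["torque"])
E
```

```text
[ 0.56134471 -0.01560687  0.00852278] 0.07360064867838384 [-6.46166405 -1.06374097  9.48104377] [-0.07052274  0.98734513 -0.01172311]
```

{"method": "carry_out", "body": {"plan": [{"travel": [0, 0, 0.003], "angular": [0, 0, 0], "grip": 0.72}, {"travel": [0, 0, 0.003], "angular": [0, 0, 0], "grip": 0.72}, {"travel": [0.006, 0.0003, 0.003], "angular": [0, 0, 0], "grip": 0.72}, {"travel": [0.006, 0.0003, 0.003], "angular": [0, 0, 0], "grip": 0.72}]}}

```text
time: 12.87
ee_pos: [0.5631, -0.0155, 0.0092]
tcp_rot: [-179.9, 0.0, 93.3]
wrist_force: [-5.2, -0.7, 7.1]
opening: 0.0732
grasp_force: 3.6
```

```bash
python3 - <<'E'
from h import *
o=wsnap("pics/w8");print(o["ee_pos"],o["opening"],o["wrist_force"])
for n in (6,7,8):
    b=cv2.imread(f"pics/w{n}.png",0).astype(int); print(b[205,200:330:3].tolist()); print(b[150,200:330:3].tolist())
E
```

```text
[ 0.5631055  -0.01548109  0.00918247] 0.0731892176928547 [-5.15663845 -0.681562    7.09001192]
[212, 203, 142, 137, 132, 134, 136, 134, 136, 133, 134, 137, 109, 132, 133, 134, 132, 106, 106, 106, 106, 107, 106, 105, 106, 109, 134, 135, 135, 142, 141, 139, 88, 87, 86, 86, 84, 96, 96, 97, 95, 95, 97, 97]
[142, 139, 139, 135, 136, 141, 143, 141, 137, 135, 135, 118, 131, 139, 137, 139, 141, 142, 143, 142, 140, 138, 141, 142, 143, 141, 142, 143, 142, 137, 138, 139, 111, 86, 88, 87, 83, 86, 97, 98, 97, 95, 94, 97]
[148, 139, 140, 138, 137, 141, 116, 135, 138, 138, 136, 110, 106, 105, 105, 106, 107, 105, 105, 108, 137, 138, 140, 138, 139, 134, 88, 89, 88, 87, 85, 94, 96, 96, 95, 93, 94, 94, 94, 97, 97, 94, 95, 95]
[144, 140, 136, 136, 135, 111, 135, 138, 136, 140, 142, 142, 143, 142, 139, 139, 141, 142, 142, 143, 144, 143, 142, 138, 140, 134, 90, 88, 90, 87, 88, 91, 95, 94, 95, 94, 96, 96, 94, 95, 98, 99, 138, 139]
[158, 141, 129, 130, 133, 109, 130, 130, 130, 127, 107, 108, 106, 105, 107, 106, 106, 105, 112, 130, 132, 131, 131, 130, 98, 89, 88, 86, 87, 95, 97, 97, 94, 95, 96, 96, 94, 96, 98, 98, 97, 97, 99, 97]
[138, 136, 136, 133, 110, 139, 137, 138, 142, 142, 143, 143, 142, 139, 139, 142, 144, 143, 143, 142, 143, 141, 138, 139, 96, 87, 89, 87, 87, 92, 97, 95, 96, 94, 95, 96, 95, 94, 99, 100, 129, 143, 139, 143]
```

{"method": "carry_out", "body": {"plan": [{"travel": [0.006, 0.0003, 0], "angular": [0, 0, 0], "grip": 0.72}, {"travel": [0.012, 0.0007, 0], "angular": [0, 0, 0], "grip": 0.72}, {"travel": [0.018, 0.001, 0], "angular": [0, 0, 0], "grip": 0.72}, {"travel": [0.024, 0.0014, 0], "angular": [0, 0, 0], "grip": 0.72}, {"travel": [0.03, 0.0017, 0], "angular": [0, 0, 0], "grip": 0.72}]}}

```text
time: 13.33
ee_pos: [0.5721, -0.015, 0.009]
tcp_rot: [-179.9, 0.0, 93.3]
wrist_force: [-5.1, -0.4, 4.8]
opening: 0.0735
grasp_force: 2.6
```

{"method": "carry_out", "body": {"plan": [{"travel": [0.004, 0.0002, 0], "angular": [0, 0, 0], "grip": 0.72}, {"travel": [0.007, 0.0004, 0], "angular": [0, 0, 0], "grip": 0.72}, {"travel": [0.007, 0.0004, 0], "angular": [0, 0, 0], "grip": 0.72}]}}

```text
time: 13.58
ee_pos: [0.5745, -0.0148, 0.0089]
tcp_rot: [-179.9, 0.0, 93.3]
wrist_force: [-4.0, 0.0, 5.0]
opening: 0.0733
grasp_force: 2.4
```

{"method": "carry_out", "body": {"plan": [{"travel": [0.003, 0.0002, 0], "angular": [0, 0, 0], "grip": 0.72}, {"travel": [0.005, 0.0003, 0], "angular": [0, 0, 0], "grip": 0.72}, {"travel": [0.005, 0.0003, 0], "angular": [0, 0, 0], "grip": 0.72}]}}

```text
time: 13.83
ee_pos: [0.5766, -0.0147, 0.0091]
tcp_rot: [-180.0, 0.0, 93.3]
wrist_force: [-3.2, -0.0, 3.8]
opening: 0.0735
grasp_force: 2.0
```

{"method": "carry_out", "body": {"plan": [{"travel": [0.003, 0.0002, 0], "angular": [0, 0, 0], "grip": 0.72}, {"travel": [0.003, 0.0002, 0], "angular": [0, 0, 0], "grip": 0.72}, {"travel": [0.003, 0.0002, 0], "angular": [0, 0, 0], "grip": 0.72}]}}

```text
time: 14.08
ee_pos: [0.577, -0.0146, 0.009]
tcp_rot: [-179.9, -0.0, 93.3]
wrist_force: [-5.8, -0.0, 5.9]
opening: 0.0733
grasp_force: 3.9
```

{"method": "carry_out", "body": {"plan": [{"travel": [0.004, 0.0002, 0], "angular": [0, 0, 0], "grip": 0.72}, {"travel": [0.004, 0.0002, 0], "angular": [0, 0, 0], "grip": 0.72}, {"travel": [0.004, 0.0002, 0], "angular": [0, 0, 0], "grip": 0.72}]}}

```text
time: 14.33
ee_pos: [0.5772, -0.0145, 0.0089]
tcp_rot: [-179.8, -0.0, 93.3]
wrist_force: [-10.7, 0.6, 9.1]
opening: 0.0736
grasp_force: 6.2
```

```bash
python3 - <<'E'
from h import *
o=wsnap("pics/w9");print(o["ee_pos"],o["opening"],o["wrist_force"],o["tcp_rot"])
E
```

```text
[ 0.57722206 -0.0145463   0.00890687] 0.07364441738416824 [-10.73404575   0.5664626    9.06361156] [-1.79809095e+02 -1.13477628e-02  9.33168035e+01]
```

{"method": "carry_out", "body": {"plan": [{"travel": [-0.004, -0.0002, 0], "angular": [0, 0, 0], "grip": 0.72}, {"travel": [-0.004, -0.0002, 0.008], "angular": [0, 0, 0], "grip": 0.72}, {"travel": [-0.004, -0.0002, 0.016], "angular": [0, 0, 0], "grip": 0.72}, {"travel": [-0.004, -0.0002, 0.026], "angular": [0, 0, 0], "grip": 0.72}, {"travel": [-0.004, -0.0002, 0.036], "angular": [0, 0, 0], "grip": 0.72}, {"travel": [-0.004, -0.0002, 0.05], "angular": [0, 0, 0], "grip": 0.72}, {"travel": [-0.004, -0.0002, 0.15], "angular": [0, 0, 0], "grip": 0.72}, {"travel": [-0.004, -0.0002, 0.28], "angular": [0, 0, 0], "grip": 0.72}]}}

```text
time: 15.05
ee_pos: [0.576, -0.0146, 0.0911]
tcp_rot: [-179.7, -0.0, 93.3]
wrist_force: [1.3, -0.2, 0.7]
opening: 0.0736
grasp_force: 0.0
```

{"method": "carry_out", "body": {"plan": [{"travel": [-0.1, 0, 0.12], "angular": [0, 0, 0], "grip": 0.72}, {"travel": [-0.1, 0, 0.12], "angular": [0, 0, 0], "grip": 0.72}, {"travel": [-0.1, 0, 0.12], "angular": [0, 0, 0], "grip": 0.72}, {"travel": [-0.1, 0, 0.12], "angular": [0, 0, 0], "grip": 0.72}]}}

```text
time: 15.38
ee_pos: [0.548, -0.0146, 0.1293]
tcp_rot: [179.9, 0.0, 93.3]
wrist_force: [0.1, 0.4, 0.4]
opening: 0.0733
grasp_force: 0.0
```

```bash
python3 - <<'E'
from h import *
o=wsnap("pics/w10");print(o["ee_pos"],o["wrist_force"])
im=cv2.imread("pics/w10.png")[60:360,140:510]
cv2.imwrite("pics/w10c.png",cv2.resize(im,(740,600),interpolation=cv2.INTER_CUBIC))
E
```

```text
[ 0.54801654 -0.0146435   0.12929784] [0.14134825 0.40440137 0.43010447]
```

View pics/w10c.png

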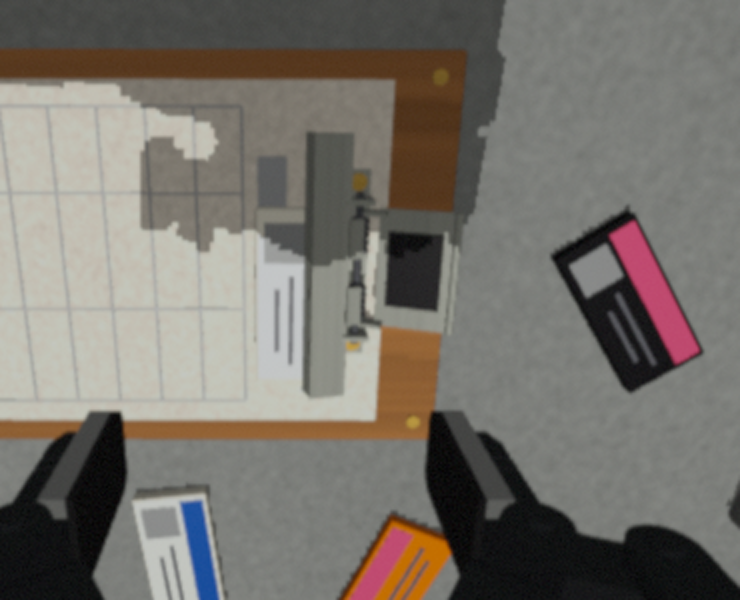

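The badge sits under the closed jaw, square, with its near edge at crop column ~258 from row 210 to 378. I'll measure it.

```bash
python3 - <<'E'
from h import *
P=lambda u,v,z:wray("pics/w10",140+u/2,60+v/2,z)[:2]
y=np.radians(3.3);R=np.array([[np.cos(y),-np.sin(y)],[np.sin(y),np.cos(y)]]);o=np.array([.4994,-.0065])
for n,p in dict(near=[P(257,211,.011),P(258,378,.011)],ears=[P(361,182,.018),P(353,346,.018)],far=[P(466,50,.004),P(434,440,.004)],screws=[P(441,77,.005),P(413,422,.005)]).items(): print(n,(1000*(np.array(p)-o)@R).round(1).tolist())
E
```

```text
near [[39.0, 23.5], [38.7, -50.3]]
ears [[79.3, 35.9], [78.8, -32.3]]
far [[119.2, 84.0], [120.4, -85.7]]
screws [[110.2, 74.2], [109.7, -75.6]]
```

```bash
python3 -c "
from h import *
print(ticket.job_done())"
```

```text
the job is handed in; nothing more can be done
None
```

The badge is under the closed clip, home against the stop and square to it (near edge measured at board x ≈ 39 mm, the home position; about 13 mm off centre). The hand is clear, and I handed the job in at about 15 s; no verdict was returned.

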